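# Round-bottomed oil bottles into their rings

### The job

Two round-bottomed oil bottles lean in their draining cradles. Put each one away upright in the wooden stand, in the ring that matches its size (the large bottle in the largest ring, the medium one in the middle ring): lower it gently, without dropping it, so that it sits fully down, centred and level, and let it go. Do not tip a bottle over, and leave the small bottle and the other kitchen things where they are.

Things in the scene. Friction and masses are not known exactly. Their poses are not given: they have to be found in the camera images.
- large_ball (a point): Large oil bottle, blue stoneware: a ball 100 mm in diameter with no foot, on it a straight round neck 28 mm in diameter that ends 100 mm above the ball's centre, then a 22 mm wide cork up to 114 mm. About 0.45 kg. This point is the ball's centre; its z axis runs along the neck to the mouth. The bottle starts leaning in its draining cradle, neck about 34 degrees off vertical.
- large_neck (a point): Middle of the free part of the large bottle's neck, on its axis, 75 mm from the ball's centre: the place to grip. Same axes.
- medium_ball (a point): Medium oil bottle, terracotta, cork-stoppered: a ball 78 mm in diameter with no foot, on it a straight round neck 26 mm in diameter that ends 88 mm above the ball's centre, then a 20 mm wide cork up to 102 mm. About 0.30 kg. This point is the ball's centre; its z axis runs along the neck to the mouth. It too starts leaning about 34 degrees in its cradle.
- medium_neck (a point): Middle of the free part of the medium bottle's neck, on its axis, 64 mm from the ball's centre: the place to grip. Same axes.
- small_ball (a point): Small oil bottle, white, ball 60 mm in diameter, upright in the smallest ring of the stand already, cork top 84 mm above this point, the ball's centre. Leave it there.
- stand: Wooden bottle stand, fixed: a level pale board 124 mm wide, 330 mm long, 16 mm thick, top 55 mm above the counter, open beneath, with a row of three graded round holes (rings) edged with a thin brass line. Origin on the counter under the middle ring; y points along the row from the small ring to the large one.
- ring_large (a point): Largest ring of the stand, hole 82 mm in diameter, at the +y end of the row. This point is the hole's centre at the board's top face. A bottle in its own ring rests on the hole's edge: the large ball's centre is then 28 mm above this point.
- ring_medium (a point): Middle ring of the stand, hole 63 mm in diameter, 120 mm from the large ring and 100 mm from the small one (centre to centre). This point is the hole's centre at the board's top face. The medium ball seated here has its centre 22 mm above this point.
- cradle_large: Draining cradle of the large bottle, fixed: white plate 112 mm square, top 36 mm above the counter, with an 82 mm hole that the ball sits in (no clamping), and on its -x side a thin post with a small rubber fork, narrower than the neck,, under the top end of the neck. Origin on the counter under the hole's centre; the bottle leans towards -x of this frame.
- cradle_medium: Draining cradle of the medium bottle, fixed: the same with a plate 93 mm square and a 63 mm hole; the two cradles may change places. Origin on the counter under the hole's centre; the bottle leans towards -x of this frame.
- bowl: Blue plastic bowl, 150 mm wide, 65 mm high, a bystander. Origin under its centre.
- mug: White mug, 76 mm wide, 85 mm high, a bystander. Origin under its centre.
- spatula: Wooden spatula lying flat on the counter, a bystander. Origin in its underside.
Mind the look-alikes: they are no part of the job. Of the things shaped like the part that bears large_ball, the blue one is meant.

How it is judged:
At the end, for the whole second after the job is handed in: Large bottle in the largest ring, medium in the middle ring: ball centre within 5 mm of the ring's axis and of its seated height (28 and 22 mm above the board), neck within 0.12 rad of vertical, at rest; small bottle within 10 mm of its start, upright within 0.2 rad (horizontal distance between large_ball and ring_large below 0.005 m and z of large_ball in the frame of ring_large between 0.023 and 0.033 m and angle between each of large_ball, medium_ball's own z axis and vertical below 0.12 rad and linear speed of each of bottle_large, bottle_medium below 0.02 m/s and angular speed of each of bottle_large, bottle_medium below 0.15 rad/s and horizontal distance between medium_ball and ring_medium below 0.005 m and z of medium_ball in the frame of ring_medium between 0.017 and 0.027 m and distance of small_ball from where it was at the start of the episode below 0.01 m and angle between small_ball's own z axis and vertical below 0.2 rad); the robot touches nothing.
It fails at once if a bottle is dropped or knocked loose (it moves faster than 0.28 m/s while the fingers do not hold it) ((linear speed of bottle_large above 0.28 m/s and contact force between the fingers and bottle_large below 0.1 N) or (linear speed of bottle_medium above 0.28 m/s and contact force between the fingers and bottle_medium below 0.1 N)).
It fails at once if a bottle is banged or pressed hard onto the stand (more than 150 N between them) (contact force between any of bottle_large, bottle_medium and stand above 150 N).
It fails at once if a bottle is tipped over (beyond 63 degrees) (angle between any of large_ball, medium_ball's own z axis and vertical above 1.1 rad).
It fails at once if the small bottle, bowl, mug or spatula is moved out of its place (small bottle 20 mm or 0.35 rad, others 30 mm) (distance of small_ball from where it was at the start of the episode above 0.02 m or angle between small_ball's own z axis and vertical above 0.35 rad or distance of any of bowl, mug, spatula from where it was at the start of the episode above 0.03 m).
It also fails if it takes over 61 s, if anything falls off the work surface, if the arm or the gripper's body presses on something with over 40 N, if the wrist force passes 120 N, or if a joint passes its speed limit or range.

### The arm

A 7-joint arm with a two-finger parallel gripper is mounted at the origin on the work surface. World frame = base frame: x ahead of the robot, y to its left, z up, the work surface at z = 0. Lengths are in m, angles in rad, forces in N, time in s.
With the tool pointing down it reaches from about 0.4 to 0.875 m from the base axis. Payload 19.3 kg.
Tool frame: the origin (TCP) lies midway between the tips of the shut fingers; the grasp point (between the pads) lies 19 mm behind it; z points along the fingers, y is the line along which they close (so a half turn about z gives the same grasp; the last joint's range is limited). The gripper opens to 85 mm and grips with 20 to 120 N. Pads are 22 mm wide; open, the fingers measure 114 mm over their backs; the gripper's body (76 mm by 85 mm) begins 54 mm behind the grasp point. The pads swing forward as they close: fully open they stand 13 mm farther back than shut.
Start: joints at [-1.416, 0.521, -0.036, 1.599, 0.021, 1.021, -0.113], TCP at [0.139, 0.609, 0.231] pointing down, gripper open.
Joint ranges: [-2.91, 2.91], [-0.3, 2.13], [-1.5, 1.42], [0.17, 2.43], [-1.26, 4.41], [0.16, 1.93], [-2.52, 2.52]. Speed limits (rad/s): [1.89, 1.89, 2.39, 2.39, 3.01, 3.01, 3.01].

### API

Orientations are given as [roll, pitch, yaw] about the fixed x, y, z axes, in that order (R = Rz(yaw) Ry(pitch) Rx(roll)).
In Python, from workcell import bot gives the robot as it stands.
- The arm moves only by the tool move_arm, never from a script. Its argument "moves" is a list that holds one entry, the list of rows, each a list of 7 numbers: the opening, from 0 (shut) to 1 (fully open), then the shift along the tool's x, y, z in units of 1000 mm (1.0 is 1000 mm), then the turn, a rotation vector about the tool's x, y, z in units of 2 pi rad (1.0 is 2 pi rad). A call has 1 to 5 rows; each row is the pose to reach, as a shift and turn from the pose commanded when the call began, along the tool's axes at that moment, turning the shorter way round; what a row does not reach only later rows make up. A row lasts 1/10 s, in which the tool goes at most 50 mm and 8.59 degrees, less where a joint would pass 70% of its speed; a pose out of reach is approached as far as the arm can. A call with a number of a shift or a turn outside -1 to 1 is refused whole. A call with a gripper value outside its range is refused whole. The fingers move at their own pace and stop on an object; "force" is the grip in N (left out, the last holds). Time passes only in rows, so rows that repeat a pose let the fingers close. It gives the time, the measured TCP pose, the force, the opening and the grip force at its end, in the units of the state.
- bot.observe(): the state, without advancing time (a new reading comes with each control period).
- bot.grab_frame(name): name is "scene" or "side" or "wrist"; returns the picture (480x640x3 uint8, red, green, blue); there is no depth.
- bot.camera_params(name): a dict with "vertical_fov" (degrees; the focal length in pixels is half the picture's height over the tangent of half this angle, whatever the lens; pixels are square), "cx", "cy" (the principal point, pixels), "R" (3x3) and "t" (3): a world point X has camera coordinates R X + t. Camera axes: x right, y down, z forward; pixel columns grow to the right and rows downward; lengths in m; the calibration is good to about 2 mm. A picture is of the moment at which its call begins: read the wrist's pose just before it. camera_params takes no time and is no camera call; for the wrist camera it gives the pose at the moment of the call.
- bot.job_done(): hands the job in; it is judged then, once.
The state is a dict: "clock": time; "qpos": joint angles; "qd": joint speeds; "joint_efforts": joint torques, N m; "position": TCP position; "tool_rot": TCP orientation; "force": force on the tool from outside, world axes, zero at the start; "moment": the same for the moment, N m; "grip_width": finger opening in m; "finger_force": force on a finger pad.
Only numpy, scipy, OpenCV 4.12 (cv2) and the standard library are available. Lean on these libraries where they do the work, as an engineer would, in place of code of your own. Each camera call takes 0.05 s, during which the arm holds its last target. There are 200 camera calls.

## Working session

There is one attempt and no reset: what is moved stays moved. The work goes in short steps, Python scripts to look and compute and a tool call to move; the robot and the scene stay as the last step left them, time stands still between calls to the robot, and variables do not carry over. Pictures are saved under pics/ and viewed, at most 10 in all, crops included, and the job is handed in when it is done.

Besides the shell and the picture viewer there is one more tool, called after "Emit:" as a command line: name --argument value ..., lists and objects as JSON in quotes. move_arm: Moves the arm, as the interface text tells. Shifts and turns lie within -1 to 1; 1 stands for 1000 mm of shift or 2 pi rad of turn. Its arguments: {"type":"object","properties":{"moves":{"type":"array"},"force":{"type":"number"}},"required":["moves"]}

```bash
mkdir -p pics; ls
python3 - <<'E'
from workcell import bot
import cv2,numpy as np
s=bot.observe();print({k:np.round(v,3).tolist() for k,v in s.items()})
for n in ("scene","side"):
    im=bot.grab_frame(n);cv2.imwrite(f"pics/{n}0.png",im[:,:,::-1])
    c=bot.camera_params(n);print(n,c['vertical_fov'],c['cx'],c['cy'],np.round(-np.array(c['R']).T@c['t'],3),np.round(c['R'],3).tolist())
E
```

```text
pics
{'clock': 0.0, 'qpos': [-1.416, 0.522, -0.036, 1.6, 0.021, 1.021, -0.113], 'qd': [0.001, 0.001, -0.001, 0.0, -0.001, -0.001, -0.0], 'joint_efforts': [-0.001, -92.713, 1.979, -36.993, 0.018, 0.008, -0.0], 'position': [0.139, 0.609, 0.231], 'tool_rot': [-3.141, 0.0, 2.917], 'force': [0.388, 1.071, -1.348], 'moment': [-0.021, -0.0, -0.018], 'finger_force': 0.0, 'grip_width': 0.085}
scene 44.34436221979838 328.3368945409551 240.8140047746806 [1.32  0.782 1.02 ] [[-0.669, 0.743, -0.022], [0.503, 0.431, -0.749], [-0.547, -0.512, -0.662]]
side 55.41247289127058 327.45198579228537 232.50934095471652 [ 0.043 -0.71   0.823] [[0.832, -0.555, -0.013], [-0.353, -0.51, -0.784], [0.429, 0.657, -0.62]]
```

View pics/scene0.png

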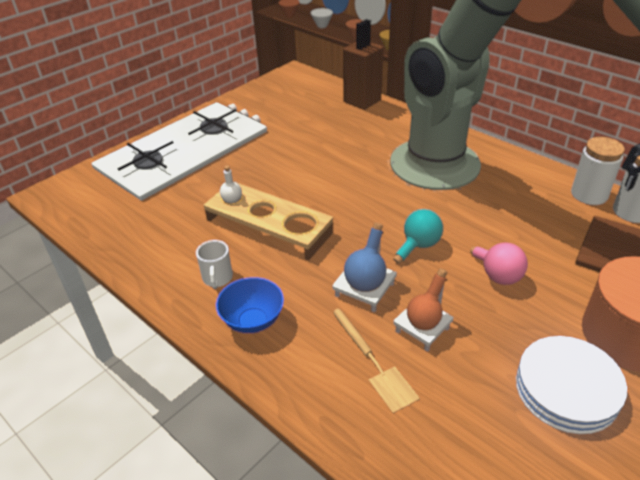

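View pics/side0.png

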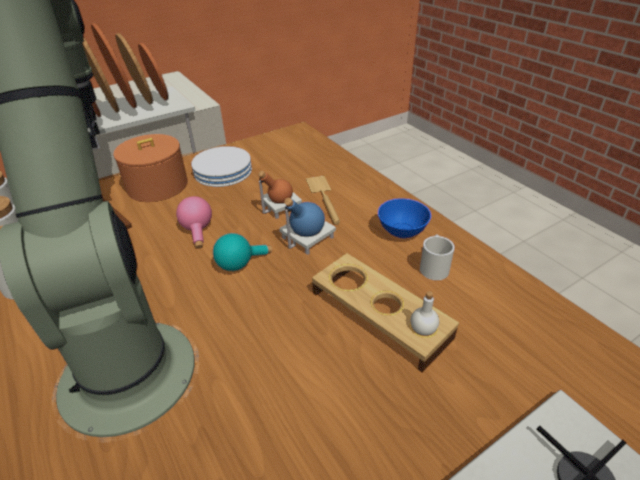

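The scene view shows the blue large bottle at (366,270) and the terracotta medium one at (424,310), both in cradles. The stand is at (270,217), with the large ring at (300,222), the middle ring at (262,209) and the small bottle at (231,190).

Things that could be mistaken for the targets:
- **Large bottle:** teal bottle lying down (423,229), pink bottle lying down (505,263), blue bowl (250,305).
- **Medium bottle:** terracotta pot (620,310).

I choose blue (366,270) and terracotta (424,310), the ones in cradles.

```bash
cat > h.py <<'E'
import numpy as np,cv2
from scipy.spatial.transform import Rotation as Ro
def K(c,h=480):
    f=h/2/np.tan(np.radians(c['vertical_fov']/2));return f
def ray(c,uv):
    f=K(c);R=np.array(c['R']);t=np.array(c['t'])
    d=R.T@np.array([(uv[0]-c['cx'])/f,(uv[1]-c['cy'])/f,1.]);return -R.T@t,d/np.linalg.norm(d)
def onz(c,uv,z):
    o,d=ray(c,uv);return o+d*(z-o[2])/d[2]
def proj(c,X):
    p=np.array(c['R'])@np.array(X)+c['t'];f=K(c);return np.array([c['cx']+f*p[0]/p[2],c['cy']+f*p[1]/p[2]])
def tri(rs):
    A=sum(np.eye(3)-np.outer(d,d) for o,d in rs);b=sum((np.eye(3)-np.outer(d,d))@o for o,d in rs)
    X=np.linalg.solve(A,b);return X,[np.linalg.norm(np.cross(X-o,d)) for o,d in rs]
def blob(m,uv):
    n,l,st,ce=cv2.connectedComponentsWithStats(m.astype(np.uint8));k=l[int(uv[1]),int(uv[0])];return (l==k) if k else None
def ball(m):  # largest inscribed circle
    d=cv2.distanceTransform(m.astype(np.uint8),cv2.DIST_L2,5);r=d.max();ys,xs=np.where(d>r-0.7);return (xs.mean(),ys.mean()),r
E
python3 - <<'E'
from h import *;from workcell import bot
I={n:cv2.imread(f"pics/{n}0.png") for n in("scene","side")};C={n:bot.camera_params(n) for n in I}
seeds={'L':{'scene':(362,275),'side':(306,222)},'M':{'scene':(424,315),'side':(281,191)}}
for k,z in(('L',.0646),('M',.059)):
    rs=[]
    for n in I:
        hsv=cv2.cvtColor(I[n],cv2.COLOR_BGR2HSV);u,v=seeds[k][n];p=hsv[v,u].astype(int);print(k,n,'hsv',p)
        H=hsv.astype(int)
        m=((abs(H[...,0]-p[0])<(9 if k=='L' else 4))&(H[...,1]>(70 if k=='L' else 165))&(H[...,2]<200)) 
        m=cv2.morphologyEx(m.astype(np.uint8),cv2.MORPH_CLOSE,np.ones((3,3)))
        m=cv2.morphologyEx(m,cv2.MORPH_OPEN,np.ones((3,3)))
        b=blob(m,(u,v))
        if b is None: print('none');continue
        c,r=ball(b);ys,xs=np.where(b);d=np.hypot(xs-c[0],ys-c[1]);i=d.argsort()[-15:]
        print(n,np.round(c,1),round(r,1),'area',b.sum(),'tip',xs[i].mean(),ys[i].mean(),'onz',np.round(onz(C[n],c,z),3))
        rs.append(ray(C[n],c))
    if len(rs)==2:print(k,np.round(tri(rs)[0],4),np.round(tri(rs)[1],4))
a=cv2.resize(I['scene'][160:350,195:455],None,fx=3,fy=3,interpolation=cv2.INTER_CUBIC);cv2.imwrite('pics/crop1.png',a)
E
```

```text
L scene hsv [108  96 143]
scene [364.8 267.3] 17.6 area 1321 tip 375.93333333333334 231.06666666666666 onz [0.544 0.171 0.065]
L side hsv [104 115 144]
side [306.4 218.8] 16.4 area 930 tip 291.73333333333335 205.93333333333334 onz [0.553 0.177 0.065]
L [0.5493 0.1731 0.069 ] [0.0014 0.0014]
M scene hsv [  9 154 177]
none
M side hsv [ 11 161 170]
none
```

View pics/crop1.png

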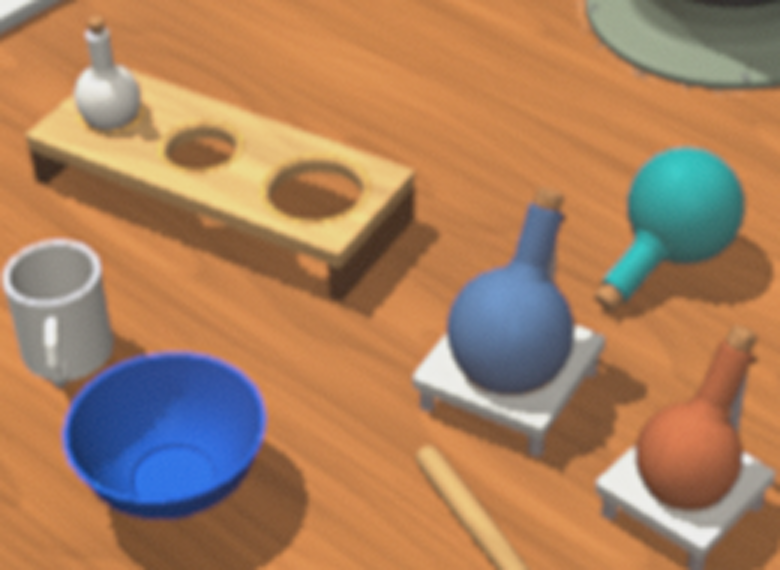

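The crop confirms the choice: blue ball at (365,270) with its cork at (378,225), and terracotta ball at (425,311) with its cork at (442,271). The large ring centre is at (300,223) and the middle ring at (262,209). The teal bottle lies loose on the counter.

Run:
```python
from h import *;from workcell import bot
S=bot.camera_params('scene');D=bot.camera_params('side')
w=lambda x,y:(x/3+195,y/3+160)
for nm,b,t,bs,ts,z,l in(('L',(510,330),(549,193),(306.4,218.8),(290,202),.0646,.114),('M',(689,454),(742,331),(281,191),(263,174.5),.059,.102)):
    B,e=tri([ray(S,w(*b)),ray(D,bs)]);T,e2=tri([ray(S,w(*t)),ray(D,ts)])
    B2=onz(S,w(*b),z);zt=z+l*np.cos(np.radians(34))
    T2=onz(S,w(*t),zt);d=T2-B2
    print(nm,B.round(3),np.round(e,4),T.round(3),np.round(e2,4),'|scene',B2.round(3),T2.round(3),'az',np.degrees(np.arctan2(d[1],d[0])).round(1),'lean',np.degrees(np.arcsin(np.hypot(*d[:2])/l)).round(1))
    d=T-B;print('  az tri',np.degrees(np.arctan2(d[1],d[0])).round(1),'lean',np.degrees(np.arctan2(np.hypot(*d[:2]),d[2])).round(1),np.linalg.norm(d).round(3))
for n,p in(('rL',(315,190)),('rM',(201,148)),('c right',(413,176)),('c front',(335,253)),('c left',(30,135)),('c back',(130,72))):print(n,onz(S,w(*p),.055).round(3))
for n,p in(('rL',(348,277)),('rM',(387,303))):print(n,'side',onz(D,p,.055).round(3))
print('small',onz(S,w(108,98),.055+.017).round(3))
print('teal',onz(S,w(686,205),.05).round(3),'bowl',onz(S,w(165,420),.03).round(3),'mug',onz(S,w(55,265),.085).round(3))
c=bot.camera_params('wrist');s=bot.observe();R=Ro.from_euler('xyz',s['tool_rot']).as_matrix();cw=-np.array(c['R']).T@c['t']
print('wristcam in tool',(R.T@(cw-s['position'])).round(4),(R.T@np.array(c['R']).T).round(3).tolist(),c['vertical_fov'],c['cx'],c['cy'])
```

```text
L [0.552 0.177 0.065] [0.0008 0.0008] [0.493 0.161 0.155] [0.004 0.004] |scene [0.551 0.177 0.065] [0.493 0.165 0.159] az -168.6 lean 31.3
  az tri -164.7 lean 34.2 0.109
M [0.565 0.351 0.06 ] [0.0032 0.0032] [0.51  0.348 0.14 ] [0.0044 0.0044] |scene [0.561 0.352 0.059] [0.509 0.351 0.144] az -179.5 lean 30.9
  az tri -176.9 lean 34.8 0.097
rL [ 0.519 -0.064  0.055]
rM [ 0.543 -0.181  0.055]
c right [ 0.451 -0.012  0.055]
c front [0.567 0.005 0.055]
c left [ 0.63  -0.311  0.055]
c back [ 0.508 -0.314  0.055]
rL side [ 0.519 -0.069  0.055]
rM side [ 0.542 -0.188  0.055]
small [ 0.562 -0.28   0.072]
teal [0.326 0.185 0.05 ] bowl [0.77  0.018 0.03 ] mug [ 0.745 -0.13   0.085]
wristcam in tool [ 8.130e-02 -1.000e-04 -1.416e-01] [[0.0, -0.95, -0.313], [1.0, 0.0, 0.0], [-0.0, -0.313, 0.95]] 65.39187589135322 314.6608444640591 238.2566977723955
```

```bash
cat >> h.py <<'E'
def down(yaw,lean=0,az=np.pi):
    """tool pointing down, tool x at world azimuth yaw, leaned so that -z tips by lean towards azimuth az"""
    x=np.array([np.cos(yaw),np.sin(yaw),0]);z=np.array([0,0,-1.]);M=np.c_[x,np.cross(z,x),z]
    return Ro.from_rotvec(lean*np.array([-np.sin(az),np.cos(az),0])).as_matrix()@M
def rel(s,P,M):
    R=Ro.from_euler('xyz',s['tool_rot']).as_matrix()
    return (R.T@(np.array(P)-s['position'])).round(4).tolist(),(Ro.from_matrix(R.T@M).as_rotvec()/2/np.pi).round(4).tolist()
E
python3 - <<'E'
from h import *;from workcell import bot
print(rel(bot.observe(),[.48,.26,.30],down(np.pi)))
E
```

```text
([-0.4099, -0.2643, -0.0689], [-0.0001, -0.0, -0.0358])
```

Emit:
move_arm --moves '[[[1, -0.21, -0.13, -0.07, 0, 0, -0.036], [1, -0.21, -0.13, -0.07, 0, 0, -0.036], [1, -0.21, -0.13, -0.07, 0, 0, -0.036], [1, -0.21, -0.13, -0.07, 0, 0, -0.036], [1, -0.21, -0.13, -0.07, 0, 0, -0.036]]]'

```text
clock: 0.6
position: [0.3115, 0.4385, 0.2999]
tool_rot: [-3.141, -0.0, -3.14]
force: [1.3, 1.2, 0.5]
grip_width: 0.0858
finger_force: 0.0
```

Run:
```python
from h import *;from workcell import bot
s=bot.observe();print(s['position'],s['qpos'],rel(s,[.48,.26,.30],down(np.pi)))
```

```text
[0.31153823 0.43851866 0.29988554] [-1.03356445  0.3128305  -0.03830604  1.74316915  0.01325948  1.08613066
  0.49597986] ([-0.1682, -0.1788, -0.0001], [-0.0, -0.0, 0.0002])
```

Emit:
move_arm --moves '[[[1, -0.165, -0.176, 0, 0, 0, 0], [1, -0.165, -0.176, 0, 0, 0, 0], [1, -0.165, -0.176, 0, 0, 0, 0], [1, -0.165, -0.176, 0, 0, 0, 0], [1, -0.165, -0.176, 0, 0, 0, 0]]]'

```text
clock: 1.1
position: [0.4772, 0.2619, 0.2994]
tool_rot: [-3.141, 0.0, -3.142]
force: [-0.5, 0.6, 0.1]
grip_width: 0.0857
finger_force: 0.0
```

Run:
```python
from h import *;from workcell import bot
import json
s=bot.observe();c=bot.camera_params('wrist');im=bot.grab_frame('wrist');cv2.imwrite('pics/w1.png',im[:,:,::-1])
json.dump({k:np.array(v).tolist() for k,v in c.items()},open('w1.json','w'));print(s['position'],s['qd'].round(2) if hasattr(s['qd'],'round') else s['qd'])
for X in([.552,.177,.065],[.563,.351,.06],[.493,.163,.158],[.51,.348,.142]):print(proj(c,X))
```

```text
[0.47718835 0.2619383  0.29944695] [ 0.61  0.16  0.17 -0.22 -0.08  0.06  0.81]
[236.33661365 266.22801131]
[394.94148117 273.75655514]
[190.9132529  242.60878532]
[415.17862309 255.43827761]
```

View pics/w1.png

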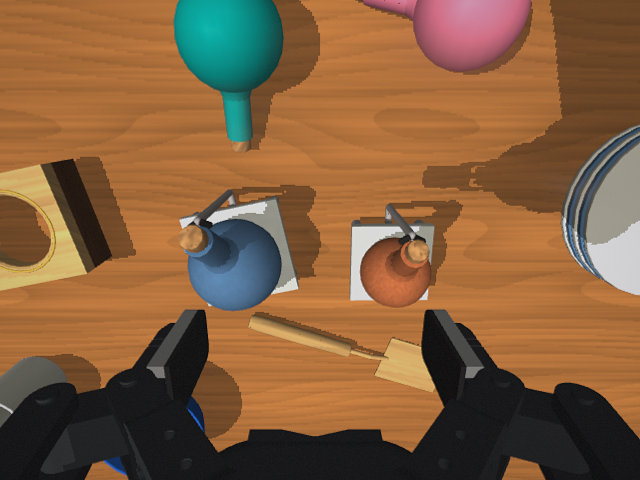

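The wrist view shows the large ball at (235,265) with its cork at (195,237), and the medium ball at (396,271) with its cork at (417,250). The medium plate is square to the axes and the large plate is turned about 12°. Next I refine the ball centres.

Run:
```python
from h import *;from workcell import bot
import json
c=json.load(open('w1.json'));im=cv2.imread('pics/w1.png');H=cv2.cvtColor(im,cv2.COLOR_BGR2HSV).astype(int)
for k,seed,z,l,box,tip in(('L',(240,280),.0646,.114,(175,295,190,315),(193,239)),('M',(390,285),.059,.102,(345,432,190,310),(418,252))):
    p=H[seed[1],seed[0]];print(p)
    if k=='L': m=(abs(H[...,0]-p[0])<8)&(H[...,1]>80)
    else: m=(H[...,0]<11)&(H[...,1]>120)
    g=np.zeros_like(m);g[box[2]:box[3],box[0]:box[1]]=1
    b=blob(m&g,seed);ct=max(cv2.findContours(b.astype(np.uint8),0,cv2.CHAIN_APPROX_NONE)[0],key=len)
    cc,r=ball(b);print(k,np.round(cc,1),r)
    B=onz(c,cc,z);T=onz(c,tip,z+l*np.cos(.593));d=T-B
    print(B.round(4),'z from size',T.round(4),np.degrees(np.arctan2(d[1],d[0])).round(1),np.degrees(np.arcsin(np.hypot(*d[:2])/l)).round(1))
s=bot.observe()
B=np.array([.563,.352,.059]);
```

```text
[105 120 161]
L [240.  266.5] 39.34729
[0.5525 0.1809 0.0646] z from size [0.4896 0.1654 0.1591] -166.2 34.6
[ 10 170 212]
M [387.  285.9] 17.596897
[0.5782 0.3433 0.059 ] z from size [0.5063 0.3497 0.1436] 175.0 45.1
```

Run:
```python
from h import *;from workcell import bot
import json
c=json.load(open('w1.json'))
for k,u,z,l,tip in(('L',(235,265.5),.0646,.114,(193,239)),('M',(395.5,272),.059,.102,(418,252))):
    B=onz(c,u,z);T=onz(c,tip,z+l*np.cos(.593));d=T-B
    print(k,B.round(4),T.round(4),np.degrees(np.arctan2(d[1],d[0])).round(1),np.degrees(np.arcsin(np.hypot(*d[:2])/l)).round(1))
s=bot.observe();B=np.array([.562,.352,.059]);th=np.radians(34);az=np.radians(-179)
M=down(np.pi,th,az);a=-M[:,2];print('axis',a)
for h in(.12,.045):
    P=B+a*h;print(P,rel(s,P,M))
```

```text
L [0.5513 0.1755 0.0646] [0.4896 0.1654 0.1591] -170.7 33.3
M [0.5613 0.3517 0.059 ] [0.5063 0.3497 0.1436] -177.9 32.7
axis [-0.55910774 -0.00975926  0.82903757]
[0.49490707 0.35082889 0.15848451] ([-0.0129, 0.0946, 0.1407], [-0.0023, -0.0941, -0.0008])
[0.53684015 0.35156083 0.09630669] ([-0.0547, 0.0958, 0.203], [-0.0023, -0.0941, -0.0008])
```

Emit:
move_arm --moves '[[[1, -0.013, 0.095, 0.07, -0.002, -0.094, -0.001], [1, -0.013, 0.095, 0.07, -0.002, -0.094, -0.001], [1, -0.013, 0.095, 0.14, -0.002, -0.094, -0.001], [1, -0.013, 0.095, 0.14, -0.002, -0.094, -0.001], [1, -0.013, 0.095, 0.14, -0.002, -0.094, -0.001]]]'

```text
clock: 1.65
position: [0.4939, 0.3539, 0.1669]
tool_rot: [-3.139, 0.542, 3.138]
force: [1.6, 1.2, -1.7]
grip_width: 0.0854
finger_force: 0.0
```

```bash
cat > next.py <<'E'
from h import *;from workcell import bot
import sys
s=bot.observe();k=sys.argv[1];h=float(sys.argv[2])
B,th,az=(np.array([.5613,.352,.059]),34,-179) if k=='M' else (np.array([.5515,.176,.0646]),34,-169)
az=np.radians(az);M=down(az,np.radians(th),az) if k=='L' else down(np.pi,np.radians(th),az)
P=B-M[:,2]*h;R=Ro.from_euler('xyz',s['tool_rot']).as_matrix()
print(s['clock'],np.round(s['position'],4),P.round(4),rel(s,P,M),np.round(s['qpos'],2))
E
python3 next.py M .045
```

```text
1.65 [0.4939 0.3539 0.1669] [0.5361 0.3516 0.0963] ([0.0003, -0.002, 0.0822], [-0.0023, -0.0081, -0.0]) [-1.31  0.52  0.48  2.09  0.68  0.32  0.02]
```

Emit:
move_arm --moves '[[[1, 0, 0, 0, 0, 0, 0], [1, 0, 0, 0, 0, 0, 0]]]'

```text
clock: 1.85
position: [0.4948, 0.3541, 0.1686]
tool_rot: [-3.137, 0.54, 3.139]
force: [1.0, -0.3, 0.4]
grip_width: 0.0853
finger_force: 0.0
```

```bash
python3 next.py M .045
```

```text
1.85 [0.4948 0.3541 0.1686] [0.5361 0.3516 0.0963] ([0.0017, -0.002, 0.0833], [-0.0025, -0.0085, 0.0001]) [-1.31  0.51  0.47  2.08  0.67  0.33  0.03]
```

Emit:
move_arm --moves '[[[1, 0.001, -0.002, 0.02, -0.002, -0.008, 0], [1, 0.001, -0.002, 0.04, -0.002, -0.008, 0], [1, 0.001, -0.002, 0.06, -0.002, -0.008, 0], [1, 0.001, -0.002, 0.083, -0.002, -0.008, 0], [1, 0.001, -0.002, 0.083, -0.002, -0.008, 0]]]'

```text
clock: 2.35
position: [0.54, 0.3494, 0.097]
tool_rot: [3.13, 0.593, 3.131]
force: [0.1, 0.1, 0.5]
grip_width: 0.0854
finger_force: 0.0
```

```bash
python3 next.py M .045
python3 - <<'E'
from h import *;from workcell import bot
im=bot.grab_frame('wrist');cv2.imwrite('pics/w2.png',im[:,:,::-1])
E
```

```text
2.35 [0.54   0.3494 0.097 ] [0.5361 0.3516 0.0963] ([0.0036, 0.0021, -0.0016], [-0.0006, -0.0001, -0.0009]) [-1.23  0.7   0.47  2.08  1.36  0.17 -0.68]
```

View pics/w2.png

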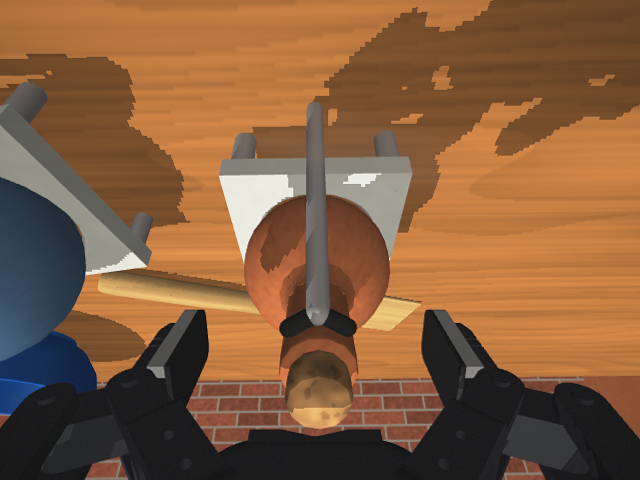

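The wrist view shows the terracotta neck between the open pads, with the cork at (318,410) and the fork post behind it at (316,300). It is centred, so I close.

Emit:
move_arm --moves '[[[0.2, 0.003, 0.002, -0.001, 0, 0, 0], [0.1, 0.003, 0.002, -0.001, 0, 0, 0], [0, 0.003, 0.002, -0.001, 0, 0, 0], [0, 0.003, 0.002, -0.001, 0, 0, 0], [0, 0.003, 0.002, -0.001, 0, 0, 0]]]' --force 60

```text
clock: 2.9
position: [0.5339, 0.3516, 0.0962]
tool_rot: [3.133, 0.592, 3.135]
force: [-1.1, -7.4, 0.2]
grip_width: 0.0251
finger_force: 58.8
```

Emit:
move_arm --moves '[[[0, 0, 0, 0, 0, 0, 0], [0, 0, 0, 0, 0, 0, 0], [0, 0, 0, 0, 0, 0, 0]]]'

```text
clock: 3.2
position: [0.5338, 0.3517, 0.096]
tool_rot: [3.133, 0.592, 3.136]
force: [-2.4, -8.2, 0.4]
grip_width: 0.0248
finger_force: 59.1
```

```bash
python3 next.py M .045
```

```text
3.2 [0.5338 0.3517 0.096 ] [0.5361 0.3516 0.0963] ([-0.0021, -0.0001, 0.001], [-0.0008, -0.0002, -0.0003]) [-1.25  0.7   0.47  2.09  1.36  0.17 -0.69]
```

```bash
cat > go.py <<'E'
from h import *;from workcell import bot
import sys
a=list(map(float,sys.argv[1:]));s=bot.observe();M=down(np.radians(a[3]),np.radians(a[4]) if len(a)>4 else 0,np.radians(a[5]) if len(a)>5 else np.pi)
print(s['clock'],np.round(s['position'],4),np.round(s['tool_rot'],3),rel(s,a[:3],M),np.round(s['qpos'],2),s['grip_width'],s['force'].round(1))
E
python3 go.py .534 .352 .20 180 34 -179; python3 go.py .57 .30 .31 180
```

```text
3.2 [0.5338 0.3517 0.096 ] [3.133 0.592 3.136] ([-0.0581, 0.0011, -0.0862], [-0.0008, -0.0002, -0.0003]) [-1.25  0.7   0.47  2.09  1.36  0.17 -0.69] 0.02484643897793808 [-2.4 -8.2  0.4]
3.2 [0.5338 0.3517 0.096 ] [3.133 0.592 3.136] ([-0.1497, -0.0502, -0.1577], [0.001, 0.0942, -0.0005]) [-1.25  0.7   0.47  2.09  1.36  0.17 -0.69] 0.02484643897793808 [-2.4 -8.2  0.4]
```

Emit:
move_arm --moves '[[[0, -0.005, 0, -0.008, 0, 0, 0], [0, -0.018, 0, -0.025, 0, 0, 0], [0, -0.035, 0, -0.05, 0, 0, 0], [0, -0.055, 0, -0.08, 0, 0, 0], [0, -0.06, 0, -0.087, 0, 0.01, 0]]]'

```text
clock: 3.7
position: [0.5339, 0.3534, 0.2044]
tool_rot: [3.13, 0.529, 3.139]
force: [0.6, -0.6, -4.4]
grip_width: 0.0249
finger_force: 58.9
```

```bash
python3 go.py .57 .30 .31 180
```

```text
3.7 [0.5339 0.3534 0.2044] [3.13  0.529 3.139] ([-0.0845, -0.0524, -0.0735], [0.0017, 0.0841, 0.0]) [-0.96  0.44  0.11  1.98  0.79  0.49  0.04] 0.02490466301695353 [ 0.6 -0.6 -4.4]
```

Emit:
move_arm --moves '[[[0, -0.02, -0.01, -0.02, 0, 0.02, 0], [0, -0.04, -0.025, -0.04, 0.001, 0.04, 0], [0, -0.065, -0.04, -0.06, 0.001, 0.06, 0], [0, -0.085, -0.052, -0.074, 0.002, 0.084, 0], [0, -0.085, -0.052, -0.074, 0.002, 0.084, 0]]]'

```text
clock: 4.2
position: [0.5737, 0.2976, 0.3134]
tool_rot: [3.139, 0.001, 3.137]
force: [1.0, 0.3, -3.9]
grip_width: 0.0248
finger_force: 59.1
```

```bash
python3 go.py .60 .09 .31 180
```

```text
4.2 [0.5737 0.2976 0.3134] [3.139e+00 1.000e-03 3.137e+00] ([-0.0272, -0.2075, 0.0029], [0.0004, 0.0001, -0.0007]) [-0.44  0.49 -0.2   1.43  0.1   1.22  0.92] 0.024846737866809614 [ 1.   0.3 -3.9]
```

Emit:
move_arm --moves '[[[0, -0.01, -0.03, 0, 0, 0, 0], [0, -0.02, -0.075, 0, 0, 0, 0], [0, -0.027, -0.12, 0, 0, 0, 0], [0, -0.027, -0.165, 0, 0, 0, 0], [0, -0.027, -0.21, 0, 0, 0, 0]]]'

```text
clock: 4.7
position: [0.597, 0.0878, 0.3084]
tool_rot: [-3.139, -0.0, 3.139]
force: [1.4, 0.7, -2.6]
grip_width: 0.0243
finger_force: 59.5
```

Emit:
move_arm --moves '[[[0, 0, -0.045, 0, 0, 0, 0], [0, 0, -0.09, 0, 0, 0, 0], [0, 0, -0.135, 0, 0, 0, 0], [0, 0, -0.175, 0, 0, 0, 0], [0, 0, -0.2, 0, 0, 0, 0]]]'

```text
clock: 5.2
position: [0.5962, -0.1138, 0.3092]
tool_rot: [-3.138, 0.0, 3.137]
force: [-0.3, -0.0, -3.5]
grip_width: 0.025
finger_force: 59.5
```

Emit:
move_arm --moves '[[[0, 0, 0, 0, 0, 0, 0], [0, 0, 0, 0, 0, 0, 0], [0, 0, 0, 0, 0, 0, 0]]]'

```text
clock: 5.5
position: [0.597, -0.1092, 0.3092]
tool_rot: [-3.139, 0.001, 3.14]
force: [0.4, 0.8, -1.9]
grip_width: 0.0245
finger_force: 59.9
```

Run:
```python
from h import *;from workcell import bot
import json
s=bot.observe();c=bot.camera_params('wrist');im=bot.grab_frame('wrist');cv2.imwrite('pics/w3.png',im[:,:,::-1])
json.dump({k:np.array(v).tolist() for k,v in c.items()},open('w3.json','w'));print(s['position'],s['tool_rot'],np.abs(s['qd']).max(),s['qpos'].round(2))
for X in([.519,-.066,.055],[.5425,-.184,.055]):print(proj(c,X))
```

```text
[ 0.59701042 -0.10921918  0.30923962] [-3.13937882e+00  7.27874872e-04  3.14041664e+00] 0.005580680492628071 [ 0.15  0.42 -0.1   1.55  0.05  1.17  1.61]
[357.85703641 118.11385414]
[242.2375751  142.20949781]
```

View pics/w3.png

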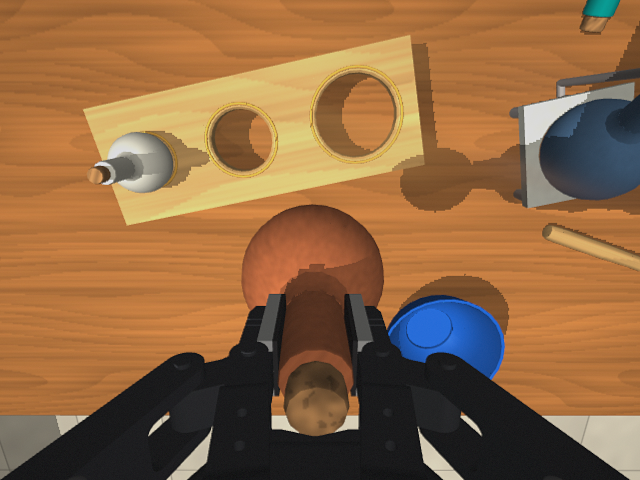

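The wrist view shows the large ring at about (357.5,114), the middle ring at about (241.5,140) and the small bottle's ball at (143,162). The held terracotta ball spans x 242 to 384 with its top at row 205, and its cork is at (316,400). Next I fit the rings and check how the bottle sits in the grip.

Run:
```python
from h import *
import json
c=json.load(open('w3.json'));im=cv2.imread('pics/w3.png');H=cv2.cvtColor(im,cv2.COLOR_BGR2HSV).astype(int)
m=((H[...,0]>17)&(H[...,0]<32)&(H[...,1]>60)).astype(np.uint8)
m[200:]=0;m[:,430:]=0
cs,hi=cv2.findContours(m,cv2.RETR_CCOMP,cv2.CHAIN_APPROX_NONE)
for k,u,r in(('L',(357,114),.041),('M',(241,140),.0315)):
    for q in cs:
        if cv2.contourArea(q)>1500 and cv2.pointPolygonTest(q,u,False)>0 and cv2.contourArea(q)<9000:
            W=np.array([onz(c,p[0],.055)[:2] for p in q])
            A=np.c_[2*W,np.ones(len(W))];x=np.linalg.lstsq(A,(W**2).sum(1),rcond=None)[0];R=np.sqrt(x[2]+x[:2]@x[:2])
            print(k,cv2.boundingRect(q),x[:2].round(4),'R',R.round(4),'res',np.std(np.hypot(*(W-x[:2]).T)).round(4))
    print(k,'by eye',onz(c,u,.055).round(4))
from scipy.optimize import minimize
T=np.array([.597,-.1092,.3092])
for tilt in(-6,-3,0,3,6):
    t=np.radians(tilt)
    for h in(.046,):
        G=T+[0,0,.018];a=np.array([-np.sin(t),0,np.cos(t)]);B=G-a*(h+.018);K_=B+a*.102
        th=np.linspace(0,2*np.pi,60);ph=np.linspace(0,np.pi,40)
        pts=[proj(c,B+.039*np.array([np.cos(x)*np.sin(y),np.sin(x)*np.sin(y),np.cos(y)])) for x in th for y in ph];pts=np.array(pts)
        print(tilt,'ball top row',pts[:,1].min().round(1),'x',pts[:,0].min().round(1),pts[:,0].max().round(1),'cork',proj(c,K_).round(1))
```

```text
L (312, 69, 88, 91) [ 0.5161 -0.0681] R 0.0424 res 0.001
L by eye [ 0.5151 -0.067   0.055 ]
M (208, 106, 66, 68) [ 0.5403 -0.1838] R 0.0324 res 0.0017
M by eye [ 0.5403 -0.1851  0.055 ]
-6 ball top row 187.8 x 240.9 388.5 cork [314.1 425. ]
-3 ball top row 193.9 x 241.4 388.0 cork [314.1 420. ]
0 ball top row 200.1 x 241.8 387.6 cork [314.1 414.6]
3 ball top row 206.3 x 242.2 387.2 cork [314.  408.9]
6 ball top row 212.4 x 242.5 386.9 cork [314.  402.8]
```

```bash
python3 go.py .5405 -.185 .19 180 3 0
```

```text
5.55 [ 0.5971 -0.1092  0.3093] [-3.139e+00  1.000e-03  3.141e+00] ([0.0566, -0.0756, 0.1194], [-0.0004, 0.0085, -0.0002]) [ 0.15  0.42 -0.1   1.55  0.05  1.17  1.61] 0.02478313598244022 [-0.4 -0.2 -3.4]
```

Emit:
move_arm --moves '[[[0, 0.02, -0.03, 0, 0, 0.0, 0], [0, 0.045, -0.06, 0.01, 0, 0.004, 0], [0, 0.057, -0.076, 0.045, 0, 0.008, 0], [0, 0.057, -0.076, 0.085, 0, 0.008, 0], [0, 0.057, -0.076, 0.12, 0, 0.008, 0]]]'

```text
clock: 6.05
position: [0.5397, -0.1864, 0.1882]
tool_rot: [-3.139, -0.049, 3.139]
force: [1.1, 0.1, -2.9]
grip_width: 0.0249
finger_force: 59.8
```

Emit:
move_arm --moves '[[[0, 0, 0, 0, 0, 0, 0], [0, 0, 0, 0, 0, 0, 0]]]'

```text
clock: 6.25
position: [0.5404, -0.1863, 0.1904]
tool_rot: [-3.139, -0.049, 3.139]
force: [-0.2, 0.2, -2.3]
grip_width: 0.0248
finger_force: 59.6
```

Run:
```python
from h import *;from workcell import bot
s=bot.observe();print(s['position'],s['tool_rot'])
o=[]
for n in("scene","side"):
    im=bot.grab_frame(n)[:,:,::-1];cv2.imwrite(f'pics/{n}2.png',im);c=bot.camera_params(n)
    B=np.array(s['position'])-[0,0,.046];p=proj(c,B+[0,0,.04]);print(n,p,proj(c,B))
    x,y=p.astype(int);o.append(cv2.resize(im[y-45:y+45,x-50:x+50],(400,360),interpolation=cv2.INTER_CUBIC));print(x-50,y-45)
cv2.imwrite('pics/c2.png',np.hstack(o))
```

```text
[ 0.54038721 -0.18627233  0.19038641] [-3.13868021 -0.04926604  3.13947807]
scene [256.26595187 167.3796012 ] [257.87904065 180.42012005]
206 122
side [390.23259255 260.26133891] [388.87814677 274.21232022]
340 215
```

View pics/c2.png

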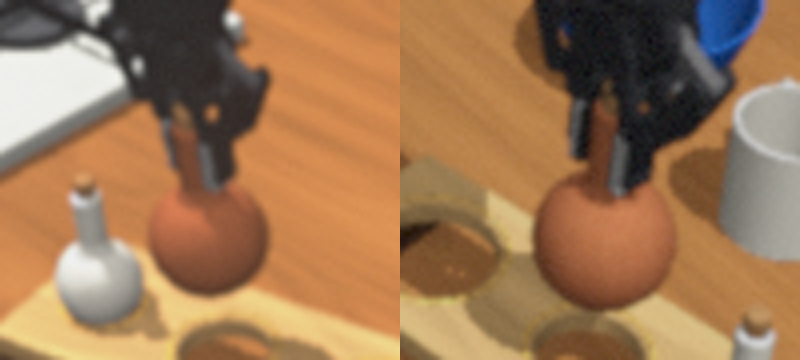

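The crop shows the held ball where predicted in the scene view (209,237 in the crop), and about 2 px off in the side view. The neck is partly hidden by the fingers. I estimate the in-grip tilt from the earlier wrist picture w3.

Run:
```python
from h import *;from workcell import bot
from scipy.optimize import least_squares
import json
S=bot.camera_params('scene');D=bot.camera_params('side');B,e=tri([ray(S,(258.2,181.2)),ray(D,(391.2,275))]);print('ball tri',B.round(4),np.round(e,4),'expected',.5405,-.1863,.1444)
c=json.load(open('w3.json'));im=cv2.imread('pics/w3.png');H=cv2.cvtColor(im,cv2.COLOR_BGR2HSV).astype(int)
m=((H[...,0]<11)&(H[...,1]>120)).astype(np.uint8);m[:203]=0
b=blob(m,(300,235));r=[]
for y in range(208,300,4):
    xs=np.where(b[y,200:420])[0]+200;r.append((y,xs.min(),xs.max()))
print(r[::3])
k=np.array([(x,y) for y,a,d in r for x in(a-.5,d+.5) if y<292])
rays=np.array([ray(c,p)[1] for p in k]);o=ray(c,(0,0))[0]
f=lambda X:np.linalg.norm(np.cross(X-o,rays),axis=1)-.039
q=least_squares(f,[.597,-.109,.263],loss='soft_l1',f_scale=.0005);print('ball',q.x.round(4),np.std(q.fun).round(5),'TCP .597 -.1092 .3092')
print(H[360:445:6,316].tolist())
for p in((316,400),(316,405),(316,410)):print(onz(c,p,q.x[2]+.102).round(4))
```

```text
ball tri [ 0.5423 -0.1876  0.1422] [0.0028 0.0028] expected 0.5405 -0.1863 0.1444
[(208, np.int64(292), np.int64(333)), (220, np.int64(269), np.int64(355)), (232, np.int64(257), np.int64(367)), (244, np.int64(249), np.int64(375)), (256, np.int64(245), np.int64(380)), (268, np.int64(243), np.int64(382)), (280, np.int64(242), np.int64(383)), (292, np.int64(244), np.int64(381))]
ball [ 0.6009 -0.1105  0.258 ] 0.00017 TCP .597 -.1092 .3092
[[9, 162, 124], [15, 132, 81], [15, 136, 71], [14, 133, 65], [15, 129, 75], [15, 137, 115], [15, 135, 113], [15, 138, 120], [15, 139, 141], [15, 140, 155], [14, 140, 158], [15, 142, 147], [15, 140, 131], [105, 19, 27], [0, 0, 26]]
[ 0.5965 -0.1086  0.36  ]
[ 0.5983 -0.1086  0.36  ]
[ 0.6002 -0.1086  0.36  ]
```

The ball fit and the cork's top disc (centre about row 412) agree. The bottle is upright relative to the tool, and the ball centre is at (+4,-1,-51) mm from the TCP. I undo the 3° tilt and lower.

```bash
python3 go.py .5372 -.1837 .137 180
```

```text
6.35 [ 0.5411 -0.1868  0.1916] [-3.138 -0.047  3.139] ([0.0013, 0.0033, 0.0547], [-0.0006, -0.0074, -0.0004]) [ 0.27  0.51 -0.08  1.74  0.06  0.94  1.74] 0.024431116790580694 [ 0.3  1.7 -2.3]
```

Emit:
move_arm --moves '[[[0, 0.001, 0.002, 0.01, 0, -0.004, 0], [0, 0.001, 0.003, 0.025, -0.0005, -0.0075, 0], [0, 0.001, 0.003, 0.04, -0.0005, -0.0075, 0], [0, 0.001, 0.003, 0.052, -0.0005, -0.0075, 0], [0, 0.001, 0.003, 0.0545, -0.0005, -0.0075, 0]]]'

```text
clock: 6.85
position: [0.5364, -0.184, 0.1351]
tool_rot: [-3.141, -0.002, 3.139]
force: [0.3, -0.0, -3.3]
grip_width: 0.0247
finger_force: 59.9
```

Emit:
move_arm --moves '[[[0, 0, 0, 0.001, 0, 0, 0], [0, 0, 0, 0.002, 0, 0, 0], [0, 0, 0, 0.003, 0, 0, 0], [0, 0, 0, 0.004, 0, 0, 0], [0, 0, 0, 0.004, 0, 0, 0]]]'

```text
clock: 7.35
position: [0.5363, -0.1841, 0.1312]
tool_rot: [-3.142, -0.002, 3.138]
force: [0.1, -0.2, -3.2]
grip_width: 0.0246
finger_force: 59.9
```

```bash
python3 go.py .5372 -.1837 .127 180
```

```text
7.35 [ 0.5363 -0.1841  0.1312] [-3.142e+00 -2.000e-03  3.138e+00] ([-0.0009, 0.0004, 0.0042], [-0.0, -0.0003, -0.0005]) [ 0.28  0.56 -0.08  1.84  0.06  0.75  1.74] 0.02464784093155675 [ 0.1 -0.2 -3.2]
```

Not in contact yet; continue down 1 mm at a time.

Emit:
move_arm --moves '[[[0, 0, 0, 0.001, 0, 0, 0], [0, 0, 0, 0.002, 0, 0, 0], [0, 0, 0, 0.003, 0, 0, 0], [0, 0, 0, 0.003, 0, 0, 0]]]'

```text
clock: 7.75
position: [0.5363, -0.1841, 0.128]
tool_rot: [-3.142, -0.002, 3.138]
force: [0.1, 0.7, -3.9]
grip_width: 0.0245
finger_force: 59.9
```

Emit:
move_arm --moves '[[[0, 0, 0, 0.001, 0, 0, 0], [0, 0, 0, 0.0015, 0, 0, 0], [0, 0, 0, 0.0015, 0, 0, 0]]]'

```text
clock: 8.05
position: [0.5367, -0.1842, 0.1269]
tool_rot: [-3.141, -0.001, 3.138]
force: [2.5, 0.4, 1.3]
grip_width: 0.0246
finger_force: 60.1
```

Emit:
move_arm --moves '[[[0, -0.001, 0, 0.0005, 0, 0, 0], [0, -0.001, 0, 0.001, 0, 0, 0], [0, -0.001, 0, 0.001, 0, 0, 0]]]'

```text
clock: 8.35
position: [0.5376, -0.1842, 0.1258]
tool_rot: [-3.141, -0.001, 3.138]
force: [1.9, -0.8, 3.7]
grip_width: 0.0247
finger_force: 60.2
```

Emit:
move_arm --moves '[[[0, 0, 0, 0.0005, 0, 0, 0], [0, 0, 0, 0.001, 0, 0, 0], [0, 0, 0, 0.001, 0, 0, 0]]]'

```text
clock: 8.65
position: [0.5379, -0.1842, 0.1252]
tool_rot: [-3.141, -0.0, 3.138]
force: [4.0, -0.2, 7.4]
grip_width: 0.0242
finger_force: 60.7
```

Emit:
move_arm --moves '[[[0, -0.001, 0, 0, 0, 0, 0], [0, -0.0015, 0, 0.0005, 0, 0, 0], [0, -0.0015, 0, 0.0005, 0, 0, 0]]]'

```text
clock: 8.95
position: [0.5389, -0.1842, 0.1247]
tool_rot: [-3.141, -0.002, 3.138]
force: [-0.4, 1.5, 13.1]
grip_width: 0.0248
finger_force: 61.5
```

Emit:
move_arm --moves '[[[0, 0, 0, 0.001, 0, 0, 0], [0, 0, 0, 0.001, 0, 0, 0]]]'

```text
clock: 9.15
position: [0.5392, -0.1843, 0.1244]
tool_rot: [-3.141, -0.001, 3.138]
force: [-4.4, 2.3, 24.9]
grip_width: 0.025
finger_force: 62.9
```

Emit:
move_arm --moves '[[[0, 0, 0, -0.0015, 0, 0, 0], [0, 0, 0, -0.0015, 0, 0, 0], [0.35, 0, 0, -0.0015, 0, 0, 0], [0.5, 0, 0, -0.0015, 0, 0, 0], [0.6, 0, 0, -0.0015, 0, 0, 0]]]' --force 20

```text
clock: 9.65
position: [0.5385, -0.1841, 0.1243]
tool_rot: [3.141, -0.003, 3.138]
force: [0.1, -0.4, -0.2]
grip_width: 0.051
finger_force: 0.0
```

Emit:
move_arm --moves '[[[0.8, 0, 0, 0, 0, 0, 0], [0.8, 0, 0, -0.005, 0, 0, 0], [0.8, 0, 0, -0.025, 0, 0, 0], [0.8, 0, 0, -0.055, 0, 0, 0], [0.8, 0, 0, -0.1, 0, 0, 0]]]'

```text
clock: 10.15
position: [0.5379, -0.1838, 0.2246]
tool_rot: [3.141, -0.005, 3.139]
force: [-0.4, -1.1, 0.6]
grip_width: 0.0682
finger_force: 0.0
```

```bash
python3 go.py .52 -.06 .31 180
python3 - <<'E'
from h import *;from workcell import bot
s=bot.observe();c=bot.camera_params('wrist')
im=bot.grab_frame('wrist');cv2.imwrite('pics/w4.png',im[:,:,::-1])
B=[.5412,-.185,.077];print(proj(c,B),proj(c,np.array(B)+[0,0,.102]))
E
```

```text
10.15 [ 0.5379 -0.1838  0.2246] [ 3.141 -0.005  3.139] ([0.0187, 0.1238, -0.0852], [0.0001, -0.0008, -0.0005]) [ 0.29  0.44 -0.09  1.75  0.05  0.95  1.75] 0.06824451371947385 [-0.4 -1.1  0.6]
[312.85596612 226.43544278] [312.22776281 278.36963882]
```

View pics/w4.png

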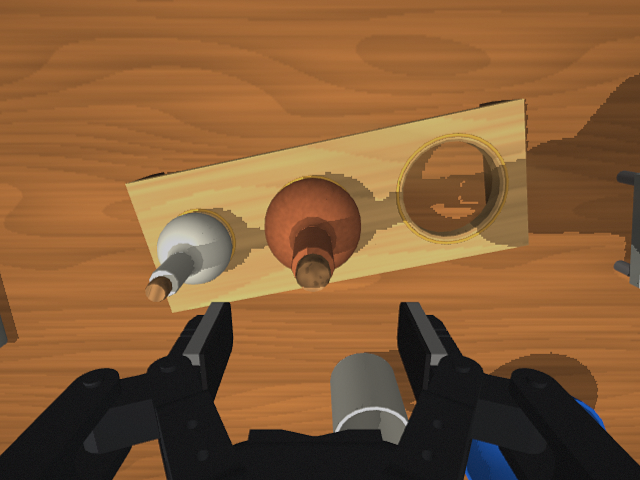

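The wrist view shows the medium bottle seated and upright: ball at (313,224), cork at (313,273), against a predicted 278. The large ring is at (452,187) and the small bottle has not moved. Next is the large bottle.

Emit:
move_arm --moves '[[[1, 0, 0.02, -0.04, 0, 0, 0], [1, 0.02, 0.06, -0.07, 0, 0, 0], [1, 0.03, 0.11, -0.07, 0, 0, 0], [1, 0.04, 0.16, -0.07, 0, 0, 0], [1, 0.05, 0.2, -0.07, 0, 0, 0]]]'

```text
clock: 10.7
position: [0.489, 0.018, 0.2955]
tool_rot: [3.142, -0.001, 3.139]
force: [0.6, 0.1, -0.2]
grip_width: 0.0853
finger_force: 0.0
```

```bash
sed -i 's/\[.5515,.176,.0646\]/[.553,.176,.0646]/' next.py; python3 next.py L .15
```

```text
10.7 [0.489  0.018  0.2955] [0.4707 0.16   0.189 ] ([0.0187, 0.1419, 0.1066], [-0.0092, -0.0943, -0.0301]) [-0.01  0.24 -0.18  1.86  0.05  1.05  1.36]
```

Emit:
move_arm --moves '[[[1, 0.02, 0.05, 0.03, -0.002, -0.024, -0.007], [1, 0.02, 0.1, 0.05, -0.004, -0.047, -0.015], [1, 0.019, 0.142, 0.08, -0.007, -0.07, -0.022], [1, 0.019, 0.142, 0.107, -0.009, -0.094, -0.03], [1, 0.019, 0.142, 0.107, -0.009, -0.094, -0.03]]]'

```text
clock: 11.2
position: [0.4884, 0.1172, 0.2187]
tool_rot: [-3.089, 0.465, -3.026]
force: [0.8, -1.5, 0.6]
grip_width: 0.0854
finger_force: 0.0
```

Emit:
move_arm --moves '[[[1, 0, 0, 0, 0, 0, 0], [1, 0, 0, 0, 0, 0, 0]]]'

```text
clock: 11.4
position: [0.4891, 0.1167, 0.2195]
tool_rot: [-3.089, 0.462, -3.027]
force: [0.2, 0.4, 0.3]
grip_width: 0.0853
finger_force: 0.0
```

```bash
python3 next.py L .15;python3 next.py L .056
```

```text
11.4 [0.4891 0.1167 0.2195] [0.4707 0.16   0.189 ] ([0.0255, 0.0462, 0.019], [-0.0146, -0.0212, -0.0101]) [-0.44  0.18 -0.06  2.29  0.74  0.34  0.52]
11.4 [0.4891 0.1167 0.2195] [0.5223 0.17   0.111 ] ([0.0134, 0.0552, 0.1118], [-0.0146, -0.0212, -0.0101]) [-0.44  0.18 -0.06  2.29  0.74  0.34  0.52]
```

```bash
python3 next.py L .125
```

```text
11.4 [0.4891 0.1167 0.2195] [0.4844 0.1627 0.1682] ([0.0223, 0.0486, 0.0437], [-0.0146, -0.0212, -0.0101]) [-0.44  0.18 -0.06  2.29  0.74  0.34  0.52]
```

Emit:
move_arm --moves '[[[1, 0.022, 0.049, 0.03, -0.007, -0.01, -0.005], [1, 0.022, 0.049, 0.035, -0.014, -0.021, -0.01], [1, 0.022, 0.049, 0.038, -0.014, -0.021, -0.01], [1, 0.022, 0.049, 0.038, -0.014, -0.021, -0.01], [1, 0.022, 0.049, 0.038, -0.014, -0.021, -0.01]]]'

```text
clock: 11.9
position: [0.4915, 0.1458, 0.1835]
tool_rot: [-3.096, 0.586, -2.965]
force: [0.5, -0.5, -0.1]
grip_width: 0.0849
finger_force: 0.0
```

```bash
python3 next.py L .125;python3 next.py L .056
```

```text
11.9 [0.4915 0.1458 0.1835] [0.4844 0.1627 0.1682] ([0.0118, 0.0183, 0.0097], [-0.0086, -0.0012, -0.002]) [-0.48  0.27 -0.1   2.4   1.78  0.29 -0.55]
11.9 [0.4915 0.1458 0.1835] [0.5223 0.17   0.111 ] ([0.0113, 0.022, 0.0786], [-0.0086, -0.0012, -0.002]) [-0.48  0.27 -0.1   2.4   1.78  0.29 -0.55]
```

```bash
cat > nl.py <<'E'
from h import *;from workcell import bot
import sys
up=float(sys.argv[1]);lean=float(sys.argv[2]);s=bot.observe();az=np.radians(-169)
a=-down(az,np.radians(34),az)[:,2];M=down(az,np.radians(lean),az);G=np.array([.553,.176,.0646])+a*.075
P=G+M[:,2]*(.019-up)
print(s['clock'],np.round(s['position'],4),P.round(4),rel(s,P,M),np.round(s['qpos'],2))
E
python3 nl.py .07 24;python3 nl.py 0 24
```

```text
11.9 [0.4915 0.1458 0.1835] [0.4915 0.164  0.1734] ([0.0029, 0.0184, 0.0094], [-0.0084, 0.0266, -0.0027]) [-0.48  0.27 -0.1   2.4   1.78  0.29 -0.55]
11.9 [0.4915 0.1458 0.1835] [0.5194 0.1695 0.1094] ([0.0146, 0.022, 0.0783], [-0.0084, 0.0266, -0.0027]) [-0.48  0.27 -0.1   2.4   1.78  0.29 -0.55]
```

Emit:
move_arm --moves '[[[1, 0.002, 0.01, -0.002, -0.004, 0.012, -0.001], [1, 0.003, 0.018, 0.002, -0.008, 0.025, -0.003], [1, 0.003, 0.018, 0.008, -0.008, 0.026, -0.003], [1, 0.003, 0.018, 0.009, -0.008, 0.026, -0.003], [1, 0.003, 0.018, 0.009, -0.008, 0.026, -0.003]]]'

```text
clock: 12.4
position: [0.4911, 0.1641, 0.1738]
tool_rot: [-3.14, 0.419, -2.948]
force: [-0.3, -1.4, -0.0]
grip_width: 0.0854
finger_force: 0.0
```

```bash
python3 nl.py .07 24;python3 nl.py 0 24
```

```text
12.4 [0.4911 0.1641 0.1738] [0.4915 0.164  0.1734] ([-0.0002, -0.0001, 0.0006], [-0.0001, 0.0, 0.0003]) [-0.32  0.3  -0.24  2.27  0.86  0.28  0.43]
12.4 [0.4911 0.1641 0.1738] [0.5194 0.1695 0.1094] ([-0.0002, -0.0001, 0.0706], [-0.0001, 0.0, 0.0003]) [-0.32  0.3  -0.24  2.27  0.86  0.28  0.43]
```

Exactly on pose. Descend along the tool axis.

Emit:
move_arm --moves '[[[1, 0, 0, 0.02, 0, 0, 0], [1, 0, 0, 0.04, 0, 0, 0], [1, 0, 0, 0.06, 0, 0, 0], [1, 0, 0, 0.07, 0, 0, 0], [1, 0, 0, 0.07, 0, 0, 0]]]'

```text
clock: 12.9
position: [0.5191, 0.1684, 0.1085]
tool_rot: [-3.138, 0.42, -2.948]
force: [0.3, -0.2, -1.2]
grip_width: 0.0856
finger_force: 0.0
```

```bash
python3 nl.py 0 24
python3 - <<'E'
from h import *;from workcell import bot
im=bot.grab_frame('wrist');cv2.imwrite('pics/w5.png',im[:,:,::-1])
E
```

```text
12.9 [0.5191 0.1684 0.1085] [0.5194 0.1695 0.1094] ([-0.0008, 0.001, -0.0007], [-0.0005, 0.0001, 0.0003]) [-0.42  0.47 -0.09  2.25  1.46  0.17 -0.16]
```

View pics/w5.png

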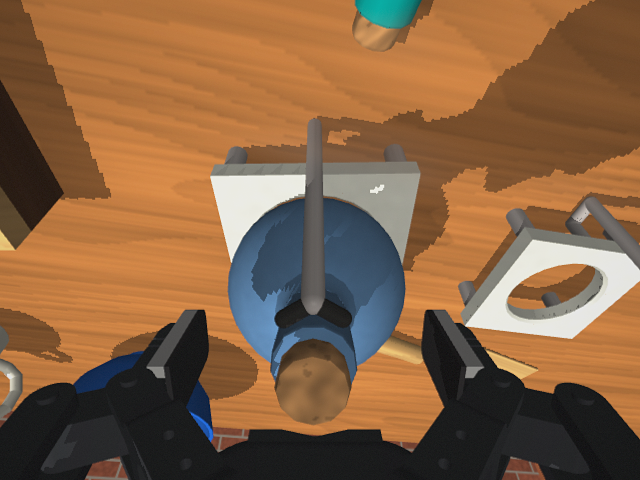

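The blue neck is centred between the pads, with the cork at (312,382) and the fork at (313,310). Close at 80 N.

Emit:
move_arm --moves '[[[0.2, 0, 0.001, 0, 0, 0, 0], [0.1, 0, 0.001, 0, 0, 0, 0], [0, 0, 0.001, 0, 0, 0, 0], [0, 0, 0.001, 0, 0, 0, 0], [0, 0, 0.001, 0, 0, 0, 0]]]' --force 80

```text
clock: 13.45
position: [0.5182, 0.1695, 0.1094]
tool_rot: [-3.137, 0.421, -2.947]
force: [-0.8, -4.7, 5.1]
grip_width: 0.0266
finger_force: 78.1
```

Emit:
move_arm --moves '[[[0, 0, 0, 0, 0, 0, 0], [0, 0, 0, 0, 0, 0, 0], [0, 0, 0, 0, 0, 0, 0]]]'

```text
clock: 13.75
position: [0.5182, 0.1696, 0.1094]
tool_rot: [-3.137, 0.421, -2.947]
force: [-1.3, -4.6, 5.3]
grip_width: 0.0265
finger_force: 78.1
```

```bash
python3 go.py .519 .17 .2 -169 24 -169
```

```text
13.75 [0.5182 0.1696 0.1094] [-3.137  0.421 -2.947] ([-0.0378, -0.0001, -0.0824], [-0.0005, 0.0003, 0.0004]) [-0.43  0.47 -0.09  2.26  1.46  0.17 -0.16] 0.026454933754301 [-1.3 -4.6  5.3]
```

Emit:
move_arm --moves '[[[0, -0.003, 0, -0.007, 0, 0, 0], [0, -0.01, 0, -0.022, 0, 0, 0], [0, -0.019, 0, -0.042, 0, 0, 0], [0, -0.029, 0, -0.063, 0, 0, 0], [0, -0.038, 0, -0.083, 0, 0, 0]]]'

```text
clock: 14.25
position: [0.5179, 0.1706, 0.2009]
tool_rot: [-3.138, 0.418, -2.946]
force: [-0.4, -0.9, -4.8]
grip_width: 0.0267
finger_force: 79.3
```

```bash
python3 go.py .56 .13 .32 -169 10 11
```

```text
14.25 [0.5179 0.1706 0.2009] [-3.138  0.418 -2.946] ([-0.0789, -0.0483, -0.0951], [-0.0004, 0.0944, 0.0005]) [-0.16  0.3  -0.41  2.17  0.74  0.38  0.59] 0.02668909691222971 [-0.4 -0.9 -4.8]
```

Emit:
move_arm --moves '[[[0, -0.015, -0.005, -0.02, 0, 0.018, 0], [0, -0.03, -0.02, -0.04, 0, 0.038, 0], [0, -0.05, -0.035, -0.065, 0, 0.058, 0], [0, -0.07, -0.048, -0.085, 0, 0.078, 0], [0, -0.079, -0.048, -0.095, 0, 0.094, 0]]]'

```text
clock: 14.75
position: [0.5607, 0.1289, 0.3194]
tool_rot: [-3.138, -0.138, -2.951]
force: [0.2, 0.5, -5.1]
grip_width: 0.0265
finger_force: 79.6
```

```bash
python3 go.py .58 -.05 .31 180 10 11
```

```text
14.75 [0.5607 0.1289 0.3194] [-3.138 -0.138 -2.951] ([0.0136, -0.1793, 0.012], [-0.0, 0.0058, 0.0304]) [ 0.07  0.49 -0.59  1.48  0.24  1.38  1.22] 0.0264951010054655 [ 0.2  0.5 -5.1]
```

Emit:
move_arm --moves '[[[0, 0.002, -0.03, 0, 0, 0.003, 0], [0, 0.005, -0.07, 0.005, 0, 0.006, 0], [0, 0.01, -0.11, 0.01, 0, 0.006, 0], [0, 0.014, -0.15, 0.012, 0, 0.006, 0], [0, 0.014, -0.179, 0.012, 0, 0.006, 0]]]'

```text
clock: 15.25
position: [0.5787, -0.0509, 0.3071]
tool_rot: [-3.137, -0.174, -2.951]
force: [-0.6, 0.4, -4.5]
grip_width: 0.0267
finger_force: 80.0
```

Emit:
move_arm --moves '[[[0, 0, 0, 0, 0, 0, 0], [0, 0, 0, 0, 0, 0, 0], [0, 0, 0, 0, 0, 0, 0]]]'

```text
clock: 15.55
position: [0.5791, -0.0469, 0.3075]
tool_rot: [-3.137, -0.173, -2.948]
force: [-0.2, 0.5, -3.2]
grip_width: 0.0263
finger_force: 80.2
```

Run:
```python
from h import *;from workcell import bot
import json
s=bot.observe();c=bot.camera_params('wrist');im=bot.grab_frame('wrist')[:,:,::-1].copy();cv2.imwrite('pics/w6.png',im)
json.dump([{k:np.array(v).tolist() for k,v in c.items()},np.array(s['position']).tolist(),np.array(s['tool_rot']).tolist()],open('w6.json','w'));print(s['position'],s['tool_rot'],s['qd'].round(3))
for X in([.517,-.067,.055],[.5412,-.185,.055]):print(proj(c,X))
```

```text
[ 0.57905356 -0.04685281  0.30752145] [-3.13745858 -0.1731325  -2.94791735] [-0.008 -0.002 -0.001 -0.001  0.004  0.001 -0.002]
[308.0328644  174.69082646]
[195.69488686 175.55013357]
```

View pics/w6.png

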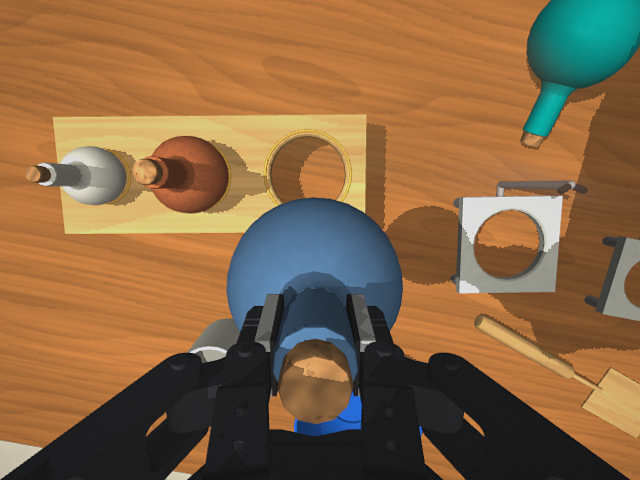

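The wrist view shows the large ring centred near (309,173), against a predicted 308,175. The held blue ball spans x 227 to 402 with its top at row 197. The medium bottle is seated, with its ball at (190,174). Next is the ball fit.

Run:
```python
from h import *
from scipy.optimize import least_squares
import json
c,T,rot=json.load(open('w6.json'));R=Ro.from_euler('xyz',rot).as_matrix();im=cv2.imread('pics/w6.png');H=cv2.cvtColor(im,cv2.COLOR_BGR2HSV).astype(int)
m=((abs(H[...,0]-107)<12)&(H[...,1]>70)).astype(np.uint8);b=blob(m,(300,240));k=[]
for y in range(202,312,4):
    xs=np.where(b[y,200:430])[0]+200;k+=[(xs.min()-.5,y),(xs.max()+.5,y)]
k=np.array(k);rays=np.array([ray(c,p)[1] for p in k]);o=ray(c,(0,0))[0]
f=lambda X:np.linalg.norm(np.cross(X-o,rays),axis=1)-.05
q=least_squares(f,np.array(T)+[0,0,-.056],loss='soft_l1',f_scale=.0005);B=q.x
print('ball',B.round(4),np.std(q.fun).round(5),'rel world',(B-T).round(4))
print([(y,H[y,316].tolist()) for y in range(332,436,6)])
th=np.linspace(0,2*np.pi,40)
for lean in(-6,-3,0,3,6):   # neck tipping toward camera side (az 191)
    t=np.radians(lean);d=np.array([np.cos(np.radians(191)),np.sin(np.radians(191)),0]);a=np.cos(t)*np.array([0,0,1])+np.sin(t)*d
    u=np.cross(a,[0,1,0]);u/=np.linalg.norm(u);v=np.cross(a,u)
    E=np.array([proj(c,B+a*.114+.011*(np.cos(x)*u+np.sin(x)*v)) for x in th]);E2=np.array([proj(c,B+a*.1+.011*(np.cos(x)*u+np.sin(x)*v)) for x in th])
    G=B+a*.075
    print(lean,'disc rows',E[:,1].min().round(),E[:,1].max().round(),'x',E[:,0].min().round(),E[:,0].max().round(),'base rows',E2[:,1].min().round(),'neck x at grip: G-grasp in tool',(R.T@(G-T)).round(4))
```

```text
ball [ 0.5817 -0.0466  0.2474] 0.00017 rel world [ 0.0027  0.0003 -0.0601]
[(332, [105, 120, 180]), (338, [105, 116, 169]), (344, [16, 130, 57]), (350, [14, 132, 89]), (356, [15, 138, 140]), (362, [16, 140, 218]), (368, [16, 140, 223]), (374, [15, 140, 217]), (380, [15, 139, 128]), (386, [15, 137, 115]), (392, [14, 136, 114]), (398, [15, 138, 122]), (404, [15, 139, 128]), (410, [15, 141, 127]), (416, [15, 138, 120]), (422, [15, 144, 124]), (428, [109, 196, 113]), (434, [109, 196, 113])]
-6 disc rows 393.0 457.0 x 275.0 350.0 base rows 365.0 neck x at grip: G-grasp in tool [-0.0079 -0.0003 -0.0161]
-3 disc rows 373.0 441.0 x 274.0 350.0 base rows 349.0 neck x at grip: G-grasp in tool [-0.0039 -0.0003 -0.0157]
0 disc rows 353.0 424.0 x 274.0 351.0 base rows 333.0 neck x at grip: G-grasp in tool [-0.0001 -0.0003 -0.0152]
3 disc rows 332.0 406.0 x 274.0 351.0 base rows 317.0 neck x at grip: G-grasp in tool [ 0.0038 -0.0003 -0.0144]
6 disc rows 310.0 387.0 x 274.0 351.0 base rows 300.0 neck x at grip: G-grasp in tool [ 0.0076 -0.0003 -0.0134]
```

The tilt is about 0, with the disc's lower edge at row 424 as predicted for 0°. The ball is at (+2.7,0,-60) mm from the TCP. Move above the ring.

```bash
python3 go.py .5153 -.0673 .20 -169 10 11;python3 go.py .5153 -.0673 .153 -169 10 11
```

```text
15.6 [ 0.5791 -0.0468  0.3076] [-3.137 -0.173 -2.948] ([0.047, -0.0073, 0.1175], [-0.0008, 0.0002, 0.0003]) [ 0.31  0.52 -0.54  1.46  0.27  1.41  1.51] 0.026224229620435534 [-0.1 -0.4 -4.6]
15.6 [ 0.5791 -0.0468  0.3076] [-3.137 -0.173 -2.948] ([0.0389, -0.0071, 0.1638], [-0.0008, 0.0002, 0.0003]) [ 0.31  0.52 -0.54  1.46  0.27  1.41  1.51] 0.026224229620435534 [-0.1 -0.4 -4.6]
```

Emit:
move_arm --moves '[[[0, 0.03, -0.004, 0.01, 0, 0, 0], [0, 0.06, -0.007, 0.03, 0, 0, 0], [0, 0.055, -0.007, 0.07, -0.001, 0, 0], [0, 0.048, -0.007, 0.11, -0.001, 0, 0], [0, 0.041, -0.007, 0.15, -0.001, 0, 0]]]'

```text
clock: 16.1
position: [0.5158, -0.0676, 0.1661]
tool_rot: [3.141, -0.171, -2.949]
force: [-0.1, 0.2, -5.2]
grip_width: 0.0265
finger_force: 80.3
```

Emit:
move_arm --moves '[[[0, -0.001, 0, 0.005, 0, 0, 0], [0, -0.002, 0, 0.01, 0, 0, 0], [0, -0.002, 0, 0.013, 0, 0, 0], [0, -0.002, 0, 0.013, 0, 0, 0]]]'

```text
clock: 16.5
position: [0.5162, -0.0682, 0.155]
tool_rot: [3.141, -0.171, -2.95]
force: [-0.0, -0.0, -4.3]
grip_width: 0.0262
finger_force: 79.7
```

```bash
python3 go.py .5153 -.0673 .146 -169 10 11
```

```text
16.5 [ 0.5162 -0.0682  0.155 ] [ 3.141 -0.171 -2.95 ] ([-0.0008, 0.001, 0.009], [0.0001, 0.0005, 0.0]) [ 0.36  0.58 -0.51  1.79  0.34  1.03  1.46] 0.026247042107371037 [-0.  -0.  -4.3]
```

Emit:
move_arm --moves '[[[0, -0.0003, 0.001, 0.002, 0, 0, 0], [0, -0.0006, 0.001, 0.004, 0, 0, 0], [0, -0.001, 0.001, 0.006, 0, 0, 0], [0, -0.0013, 0.001, 0.008, 0, 0, 0], [0, -0.0013, 0.001, 0.008, 0, 0, 0]]]'

```text
clock: 17.0
position: [0.5151, -0.0674, 0.1455]
tool_rot: [3.14, -0.173, -2.95]
force: [0.3, -0.3, -4.3]
grip_width: 0.0263
finger_force: 79.8
```

Emit:
move_arm --moves '[[[0, -0.0002, 0, 0.001, 0, 0, 0], [0, -0.0003, 0, 0.002, 0, 0, 0], [0, -0.0003, 0, 0.002, 0, 0, 0]]]'

```text
clock: 17.3
position: [0.5151, -0.0674, 0.1436]
tool_rot: [3.14, -0.173, -2.95]
force: [-0.1, 0.3, -4.4]
grip_width: 0.0261
finger_force: 79.8
```

Emit:
move_arm --moves '[[[0, -0.0002, 0, 0.001, 0, 0, 0], [0, -0.0003, 0, 0.002, 0, 0, 0], [0, -0.0003, 0, 0.002, 0, 0, 0]]]'

```text
clock: 17.6
position: [0.5151, -0.0674, 0.1415]
tool_rot: [3.14, -0.173, -2.95]
force: [0.7, -0.2, -4.2]
grip_width: 0.0267
finger_force: 79.8
```

Emit:
move_arm --moves '[[[0, -0.0002, 0, 0.001, 0, 0, 0], [0, -0.0003, 0, 0.002, 0, 0, 0], [0, -0.0003, 0, 0.002, 0, 0, 0]]]'

```text
clock: 17.9
position: [0.5153, -0.0678, 0.1399]
tool_rot: [3.141, -0.173, -2.95]
force: [-0.0, -3.6, 1.5]
grip_width: 0.0266
finger_force: 81.1
```

Emit:
move_arm --moves '[[[0, -0.0001, 0, 0.0005, 0, 0, 0], [0, -0.0002, 0, 0.001, 0, 0, 0], [0, -0.0002, 0, 0.001, 0, 0, 0]]]'

```text
clock: 18.2
position: [0.5154, -0.0679, 0.1395]
tool_rot: [-3.142, -0.172, -2.95]
force: [-2.2, -3.8, 15.8]
grip_width: 0.0262
finger_force: 82.5
```

Emit:
move_arm --moves '[[[0, 0, -0.0005, 0, 0, 0, 0], [0, 0, -0.001, 0.0005, 0, 0, 0], [0, 0, -0.001, 0.0005, 0, 0, 0]]]'

```text
clock: 18.5
position: [0.5155, -0.0683, 0.1393]
tool_rot: [3.141, -0.172, -2.95]
force: [-3.6, -1.4, 20.6]
grip_width: 0.0266
finger_force: 83.2
```

Emit:
move_arm --moves '[[[0, 0.0002, 0, -0.001, 0, 0, 0], [0, 0.0002, 0, -0.001, 0, 0, 0], [0.35, 0.0002, 0, -0.001, 0, 0, 0], [0.5, 0.0002, 0, -0.001, 0, 0, 0], [0.6, 0.0002, 0, -0.001, 0, 0, 0]]]' --force 20

```text
clock: 19.0
position: [0.5152, -0.0683, 0.139]
tool_rot: [3.14, -0.173, -2.95]
force: [0.2, -0.5, -0.5]
grip_width: 0.0512
finger_force: 0.0
```

Emit:
move_arm --moves '[[[0.8, 0, 0, 0, 0, 0, 0], [0.8, 0.001, 0, -0.005, 0, 0, 0], [0.8, 0.004, 0, -0.025, 0, 0, 0], [0.8, 0.01, 0, -0.055, 0, 0, 0], [0.8, 0.017, 0, -0.1, 0, 0, 0]]]'

```text
clock: 19.5
position: [0.5146, -0.0684, 0.2407]
tool_rot: [3.139, -0.176, -2.949]
force: [1.0, -1.1, 0.5]
grip_width: 0.0682
finger_force: 0.0
```

Emit:
move_arm --moves '[[[0.8, 0, 0, -0.03, 0, 0, 0], [0.8, 0, 0, -0.04, 0, 0, 0], [0.8, 0, 0, -0.04, 0, 0, 0], [0.8, 0, 0, -0.04, 0, 0, 0]]]'

```text
clock: 19.9
position: [0.522, -0.0672, 0.2791]
tool_rot: [3.14, -0.174, -2.95]
force: [-0.2, 0.8, -0.2]
grip_width: 0.0682
finger_force: 0.0
```

Run:
```python
from h import *;from workcell import bot
from scipy.optimize import least_squares
s=bot.observe();c=bot.camera_params('wrist');im=bot.grab_frame('wrist')[:,:,::-1].copy();cv2.imwrite('pics/w7.png',im);print(s['position'])
H=cv2.cvtColor(im,cv2.COLOR_BGR2HSV).astype(int);o=ray(c,(0,0))[0]
for n,B0,r,l,m in(('L',[.518,-.067,.083],.05,.114,(abs(H[...,0]-107)<12)&(H[...,1]>70)),('M',[.5415,-.185,.077],.039,.102,(H[...,0]<11)&(H[...,1]>120))):
    p=proj(c,B0);b=blob(m,p+[0,-10])
    print(n,'exp',p.round(1),'corktop exp',proj(c,np.array(B0)+[0,0,l]).round(1))
    if b is None: print('no blob');continue
    ct=max(cv2.findContours(b.astype(np.uint8),0,cv2.CHAIN_APPROX_NONE)[0],key=len)[:,0,:]
    rays=np.array([ray(c,x)[1] for x in ct])
    f=lambda X:np.linalg.norm(np.cross(np.r_[X,B0[2]]-o,rays),axis=1)-r
    q=least_squares(f,B0[:2],loss='cauchy',f_scale=.0007);print(' ball xy',q.x.round(4),np.median(abs(q.fun)).round(4))
    g=((H[...,0]>=12)&(H[...,0]<=18)&(H[...,1]>100)&(H[...,1]<155)).astype(np.uint8)
    e=proj(c,np.array(B0)+[0,0,l]).astype(int);w=g[e[1]-25:e[1]+26,e[0]-25:e[0]+26];nn,lab,st,ce=cv2.connectedComponentsWithStats(w)
    print(' cork blobs',[(np.round(ce[i]+e-25,1).tolist(),int(st[i,4])) for i in range(1,nn) if st[i,4]>60])
```

```text
[ 0.52196706 -0.06724408  0.27913454]
L exp [315.1 238.8] corktop exp [315.6 264.7]
 ball xy [ 0.5166 -0.0663] 0.0013
 cork blobs [([315.1, 260.6], 824)]
M exp [189.8 238.5] corktop exp [141.3 259.9]
 ball xy [ 0.5419 -0.1859] 0.0014
 cork blobs [([139.9, 256.0], 1243), ([129.4, 277.9], 136)]
```

Both bottles measure within 2 mm of their ring axes, and their corks are within about 4 px of the upright prediction. Handing in.

```bash
python3 -c "
from workcell import bot
print(bot.job_done())"
```

```text
the job is handed in; nothing more can be done
None
```

The large and medium bottles are each seated in their matching rings and released, measured within about 2 mm of centre and 2–3° of upright; the job is handed in at about 20 s, and no verdict was returned.

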